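# Pin a contact pack in the corner jig

## Task

Gently push the three loose stacked plates square against both fences of the aluminium corner jig so that their holes line up over its bore, then take the long tall-headed brass pin from the rack and pass it down through all three plates into the jig until its head sits on the top plate, and let go. Feel your way with slow, light pushes, no harder than about 15 newtons: never force the plates or the pin. Leave the two flat-headed stub pins and the other loose things on the bench where they are.

Things in the scene. Friction and masses are not known exactly. Their poses are not given: they have to be found in the camera images.
- base: Fixed dark steel base plate of the corner jig, 150 (x) by 130 (y) by 8 mm, flat on the bench, turned up to 0.4 rad about the vertical; origin: centre of its underside. The aluminium nest is bolted on it, square to it but adjustable: the nest's centre is anywhere within 10 mm of the base's centre in x and in y, is not measured, and has to be felt
- base_mid (a point): Point on the base's axis at the height of the nest's floor, 33 mm over the bench. The nest: fixed block, 110 by 92 mm, flat floor, fences 18 mm high along its +x edge (inner face 43 mm from the nest's centre) and +y edge (34 mm), open at -x and -y. Through bore 11.2 mm wide, 25 mm deep, at x +11, y +12 mm from the nest's centre: right under the hole of a plate that touches both fences (home)
- link_low: Lowest plate of the pack, brass, 150 g, on the nest's floor; 64 (x) by 44 (y) by 7 mm, 11.2 mm through hole at its centre; origin: centre of the underside. Loose and smooth (friction about 0.2), x axis within 0.12 rad of the base's, at first 4 to 13 mm short of home in x and in y
- spacer: Middle plate of the pack, grey plastic, about 35 g, lying on the lowest plate; 64 (x) by 44 (y) by 7 mm, 11.2 mm through hole at its centre; origin: centre of the underside. Loose and smooth (friction about 0.2), x axis within 0.12 rad of the base's, at first 4 to 13 mm short of home in x and in y
- link_top: Top plate of the pack, brass, 150 g, lying on the spacer, its top face 54 mm over the bench; 64 (x) by 44 (y) by 7 mm, 11.2 mm through hole at its centre; origin: centre of the underside. Loose and smooth (friction about 0.2), x axis within 0.12 rad of the base's, at first 4 to 13 mm short of home in x and in y
- pin: The long brass pin, 65 g, upright in one of the rack's three holes, its foot on the bench: round shank 10 mm in diameter, 42 mm long, 1.2 mm chamfer at the foot; tall cylindrical head to grip, 16 mm in diameter, 42 to 64 mm above the foot. Origin: centre of the foot; z up along the shank. Home: head resting on the top plate, foot 12 mm over the bench
- rack: Fixed white plastic pin rack, 44 mm (x) by 134 mm (y), 30 mm high, with a row of three 11.5 mm through holes at y = -45, 0 and +45 mm; origin: centre of the underside. Stands turned up to 0.3 rad about the vertical. Which hole holds the long pin varies
- stub_a: Bystander: short stub pin in the rack, shank 10 mm by 24 mm, low wide head 22 mm in diameter and 10 mm high resting on the rack; origin: centre of its foot
- stub_b: Bystander: a second stub pin like stub_a
- sleeve: Bystander: brass sleeve (short cylinder), 22 mm outer diameter, 18 mm high, standing some 95 mm from the base's centre on its +x side
- puck: Bystander: aluminium disc, 52 mm in diameter, 14 mm high, close by the rack's +x side
- spare_link: Bystander: flat brass plate 64 by 30 by 6 mm with two small holes, lying to the left (+y) of the jig
- screwdriver: Bystander: screwdriver lying on the left of the mat
Not all that is in view belongs to the job. Leave any orange look-alike of the link_top alone. Several things have the shape of the base; the one meant has the colours described above.

How it is judged (in metres and radians):
On the way, in this order (a step that is already met when the one before it is completed fails the run):
1. the three plates lie flat and square in the nest with their holes in line (horizontal distance between link_low and spacer below 0.0018 m and horizontal distance between each of spacer, link_low and link_top below 0.0018 m and angle between the x axis of each of link_low, spacer, link_top and the x axis of base, either way round below 0.05 rad and z of link_low in the frame of base between 0.031 and 0.035 m and z of spacer in the frame of base between 0.038 and 0.042 m and z of link_top in the frame of base between 0.045 and 0.049 m), for 0.2 s.
2. the long pin is through all three plates and in the bore, its head down on the top plate (z of pin in the frame of base below 0.0135 m and angle between pin's own z axis and vertical below 0.06 rad and horizontal distance between pin and link_low below 0.002 m and horizontal distance between pin and spacer below 0.002 m and horizontal distance between pin and link_top below 0.002 m), for 0.2 s.
At the end, for the whole second after the job is handed in: The long pin stands upright (within 0.06 rad) and at rest, its head down on the top plate (within 1.5 mm) and so in the nest's bore, through all three plates, which lie flat in the nest in their order (heights within 2 mm), square to the base (within 0.05 rad), each hole within 2 mm of the pin (all of step 2 and angle between the x axis of each of link_low, spacer, link_top and the x axis of base, either way round below 0.05 rad and z of link_low in the frame of base between 0.031 and 0.035 m and z of spacer in the frame of base between 0.038 and 0.042 m and z of link_top in the frame of base between 0.045 and 0.049 m and linear speed of pin below 0.02 m/s); the robot touches nothing.
It fails at once if the plates or the pin are forced (over 35 N in all on the fences, or between the pin and a plate or the nest) (contact force between fences and anything else above 35 N or contact force between pin and link_low above 35 N or contact force between pin and spacer above 35 N or contact force between pin and link_top above 35 N or contact force between pin and nest above 35 N).
It fails at once if a stub pin or another bystander is moved by more than 20 mm (distance of any of stub_a, stub_b, sleeve, puck, spare_link, screwdriver from where it was at the start of the episode above 0.02 m).
It also fails if it takes over 64 s, if anything falls off the work surface, if the arm or the gripper's body presses on something with over 40 N, if the wrist force passes 120 N, or if a joint passes its speed limit or range.

## Robot

A 6-joint arm with a two-finger parallel gripper is mounted at the origin on the work surface. World frame = base frame: x ahead of the robot, y to its left, z up, the work surface at z = 0. Lengths are in mm, angles in rad, forces in N, time in s.
With the tool pointing down it reaches from about 350 to 800 mm from the base axis. Payload 7.3 kg.
Tool frame: the origin (TCP) lies at the very end of the fingers, on their centre line; the grasp point (between the pads) lies 19 mm behind it; y points along the fingers, z is the direction in which the jaws open and shut, and the axes are right-handed (so a half turn about y gives the same grasp; the last joint's range is limited). The gripper opens to 85 mm and grips with 20 to 120 N. Pads are 22 mm wide; open, the fingers measure 114 mm over their backs; the gripper's body (76 mm by 85 mm) begins 54 mm behind the grasp point. The pads swing forward as they close: fully open they stand 13 mm farther back than shut.
Start: joints at [1.037, 0.342, 1.524, -0, 1.275, -0.146], TCP at [198.519, 486.043, 196.322] pointing down, gripper open.
Joint ranges: [-2.53, 2.53], [-0.77, 2.02], [0.04, 2.7], [-1, 4.14], [0.28, 2.66], [-3.11, 3.11]. Speed limits (rad/s): [2.57, 2.57, 3.14, 3.14, 3.14, 3.14].

## Interface

Orientations are given as [roll, pitch, yaw] about the fixed x, y, z axes, in that order (R = Rz(yaw) Ry(pitch) Rx(roll)).
In Python, from cell import manip, vision, workorder gives the robot as it stands. Calls block until the motion is done:
- manip.goto(position, orientation): joint-space move of the TCP to a pose.
- manip.line_to(position, v=150, frame=None, threshold=None): straight line of the TCP; frame=None keeps the orientation; v is the mean speed in mm/s. With threshold (N) it stops when the force on the tool has changed by that much, and returns True; else False.
- manip.move_j(angles): joint-space move.
- manip.ungrasp() and manip.close(): open the fingers fully, or close them until they stop; the grip force is fixed at half the most.
- manip.hold(seconds).
- manip.inverse_kinematics(position, orientation): joint angles nearest the present ones, or None.
- vision.camera(name): name is "scene" or "top" or "wrist"; returns a dict with "image" (384x512x3 uint8, red, green, blue), "camera_matrix" (3x3 intrinsics, pixels), "position" and "orientation" of the camera in the world. Camera axes: x right, y up, looking along -z (the intrinsics and any distortion apply to the point x, -y, -z); pixel columns grow to the right and rows downward; lengths in mm; the calibration is good to about 2 mm. A picture is of the moment at which its call begins. There is no depth.
A pose or a line that the arm cannot do raises manip.MotionError and nothing moves.
- workorder.job_done(): hands the job in, once; it reports no verdict.
Readings, each from a call of its own:
- manip.read_time(): time.
- manip.read_qpos(): joint angles.
- manip.read_joint_velocities(): joint speeds.
- manip.read_joint_torque(): joint torques, N m.
- manip.read_tool_pos(): TCP position.
- manip.read_ee_rot(): TCP orientation.
- manip.read_wrist_force(): force on the tool from outside, world axes, zero at the start.
- manip.read_wrist_torque(): the same for the moment, N m.
- manip.read_grip_width(): opening from 0.0 (shut) to 1.0 (fully open).
Only numpy, scipy, OpenCV 4.12 (cv2) and the standard library are available. Lean on these libraries where they do the work, as an engineer would, in place of code of your own. Each camera call takes 0.05 s, during which the arm holds its last target.

## Working session

There is one attempt and no reset: what is moved stays moved. The work goes in short steps, each a Python script; the robot and the scene stay as the last script left them, time stands still between calls to the robot, and variables do not carry over. Pictures are saved under pics/ and viewed, and the job is handed in when it is done.

```bash
ls; mkdir -p pics; python3 - <<'E'
from cell import manip, vision, workorder
import cv2
print(manip.read_time(), manip.read_tool_pos(), manip.read_ee_rot(), manip.read_wrist_force())
for n in ["scene","top","wrist"]:
    c=vision.camera(n); cv2.imwrite(f"pics/{n}0.png",c["image"][:,:,::-1]); print(n,{k:v for k,v in c.items() if k!="image"})
E
```

```text
pics
0.0 [198.25690175 485.6253299  195.60836567] [-1.57237572e+00  2.26984520e-04 -3.87780176e-01] [ 0.23654844  0.02276001 -0.57682341]
scene {'camera_matrix': array([[407.21382902,   0.        , 253.43275226],
       [  0.        , 407.21382902, 191.91867709],
       [  0.        ,   0.        ,   1.        ]]), 'position': array([1137.36639165, -234.22052378,  771.90226848]), 'orientation': array([ 0.74478734, -0.0043046 ,  1.118175  ])}
top {'camera_matrix': array([[417.55092439,   0.        , 252.6470231 ],
       [  0.        , 417.55092439, 189.32855373],
       [  0.        ,   0.        ,   1.        ]]), 'position': array([ 344.91638465,   63.89231996, 1166.51706816]), 'orientation': array([ 0.17199188, -0.00495557, -1.58580603])}
wrist {'camera_matrix': array([[325.01707431,   0.        , 257.67440246],
       [  0.        , 325.01707431, 185.99977209],
       [  0.        ,   0.        ,   1.        ]]), 'position': array([120.11828661, 517.91615673, 373.40402234]), 'orientation': array([-0.33183571,  0.00278755,  1.18228841])}
```

View pics/scene0.png

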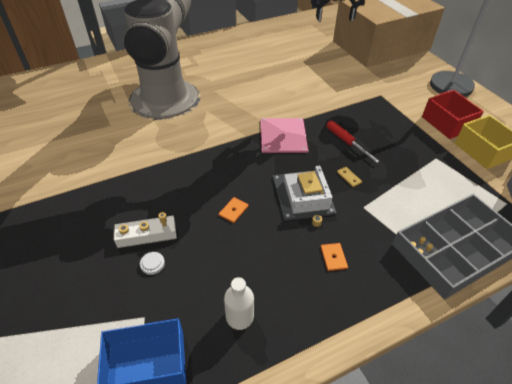

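View pics/top0.png

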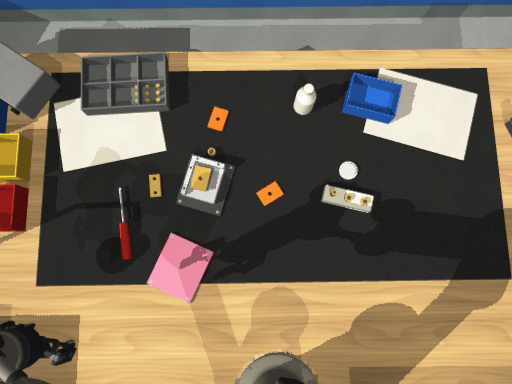

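View pics/wrist0.png

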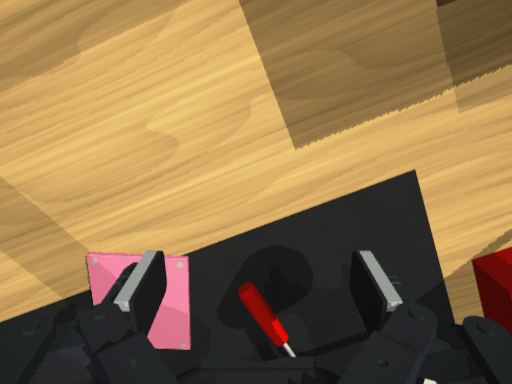

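```bash
cat > h.py <<'E'
from cell import manip, vision, workorder
import cv2, numpy as np
from scipy.spatial.transform import Rotation as Ro
def cam(n,save=None):
    c=vision.camera(n); c["R"]=Ro.from_euler("xyz",c["orientation"]).as_matrix()
    if save: cv2.imwrite(f"pics/{save}.png",c["image"][:,:,::-1])
    return c
def ray(c,u,v,z):
    K=c["camera_matrix"]; d=c["R"]@np.array([(u-K[0,2])/K[0,0],-(v-K[1,2])/K[1,1],-1])
    p=c["position"]; return p+d*(z-p[2])/d[2]
def proj(c,P):
    q=c["R"].T@(np.asarray(P,float)-c["position"]); K=c["camera_matrix"]
    return np.array([K[0,2]+K[0,0]*q[0]/-q[2], K[1,2]-K[1,1]*q[1]/-q[2]])
def down(yaw): return [-np.pi/2,0,yaw]
E
python3 - <<'E'
from h import *
c=cam("top"); 
for n,u,v,z in [("base",206,184,8),("top plate",202,178,54),("rack",348,198,30),("sleeve",211,152,18),("puck",348,170,14),("p1",333,193,40),("p2",348,197,40),("p3",365,201,40),("bottle",305,100,40),("spare",155,185,6),("orange",270,193,6),("orange2",218,119,6)]:
    print(n,ray(c,u,v,z).round())
s=cam("scene")
for u,v in [(123,230),(144,226),(162,217)]: print(ray(s,u,v,40).round())
im=s["image"][150:290,90:380]; cv2.imwrite("pics/sc.png",cv2.resize(im,None,fx=2.7,fy=2.7,interpolation=cv2.INTER_CUBIC)[:,:,::-1])
im=c["image"][130:230,160:390]; cv2.imwrite("pics/tc.png",cv2.resize(im,None,fx=3.4,fy=3.4,interpolation=cv2.INTER_CUBIC)[:,:,::-1])
E
```

```text
base [563. 186.   8.]
top plate [571. 193.  54.]
rack [ 514. -207.   30.]
sleeve [653. 172.  18.]
puck [ 597. -215.   14.]
p1 [ 527. -164.   40.]
p2 [ 516. -205.   40.]
p3 [ 504. -251.   40.]
bottle [796. -97.  40.]
spare [563. 331.   6.]
orange [535.   6.   6.]
orange2 [755. 153.   6.]
[ 509. -251.   40.]
[ 519. -206.   40.]
[ 511. -161.   40.]
```

View pics/sc.png

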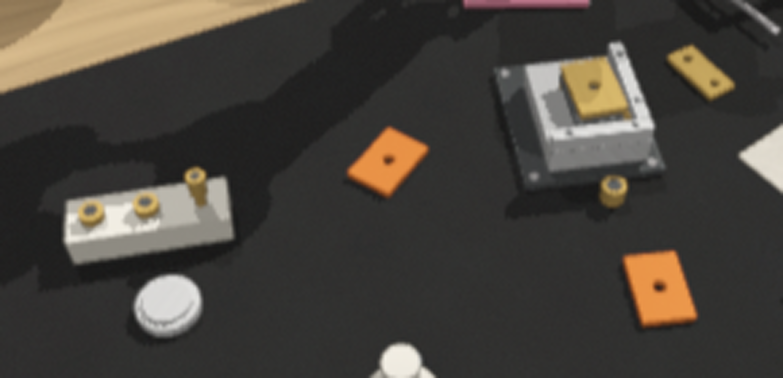

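View pics/tc.png

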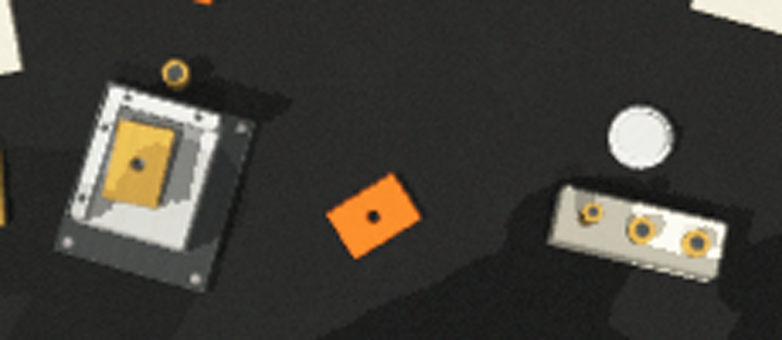

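```bash
python3 - <<'E'
from h import *
y=-0.25
t=np.array([563,186])+60*np.array([np.cos(y),np.sin(y)])
manip.goto([t[0],t[1],135],down(y))
print(manip.read_time(),manip.read_tool_pos(),manip.read_wrist_force())
manip.hold(.2); c=cam("wrist","w1"); print(c["position"],c["orientation"],manip.read_tool_pos(),manip.read_wrist_force())
im=cv2.resize(c["image"],(800,600),interpolation=cv2.INTER_CUBIC); cv2.imwrite("pics/w1b.png",im[:,:,::-1])
E
```

```text
2.1667 [620.72610426 172.31415409 135.26956127] [ 0.40061482  0.04587621 -0.54055085]
[538.8176777  192.94660761 312.92504376] [-3.32110678e-01  1.09777448e-03  1.32138923e+00] [620.90286289 171.90377476 135.21042903] [ 0.35026585 -0.68134761  0.2582358 ]
```

View pics/w1b.png

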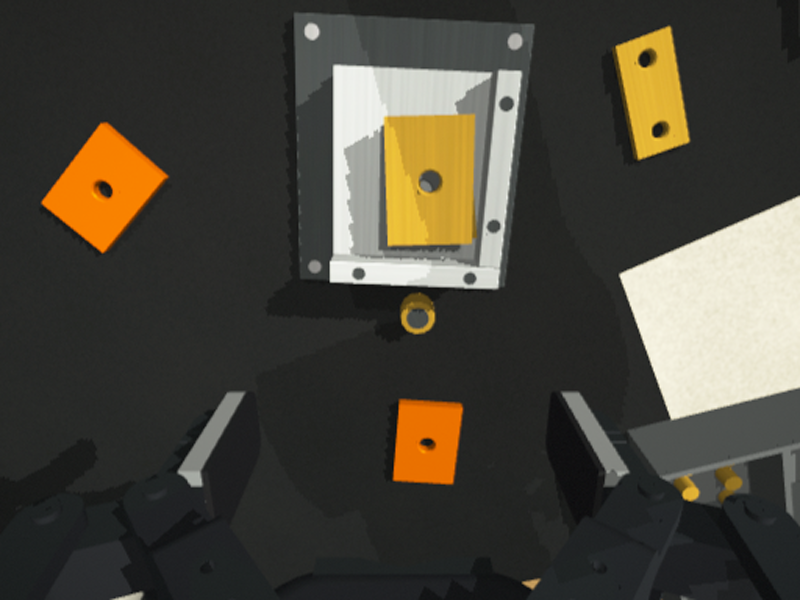

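```bash
cat > m.py <<'E'
from h import *
c=cam("wrist"); s=512/800
def P(u,v,z): return ray(c,u*s,v*s,z)[:2]
B=[P(*p,8) for p in [(295,12),(534,24),(299,278)]]
print("base corners",np.round(B,1)); print("len", np.linalg.norm(B[1]-B[0]),np.linalg.norm(B[2]-B[0]))
dy=B[1]-B[0]; dx=B[2]-B[0]
print("yaw",np.arctan2(dx[1],dx[0]),np.arctan2(dy[1],dy[0])-np.pi/2,"centre",(B[1]+B[2])/2)
print("floor left edge", P(333,65,33),P(334,255,33)); 
d=P(334,255,33)-P(333,65,33); print(np.arctan2(d[1],d[0]))
a,b=P(331,262,51),P(498,268,51); d=b-a; print("x fence in edge",a,b,np.arctan2(d[1],d[0])-np.pi/2)
a,b=P(496,72,51),P(480,262,51); d=b-a; print("y fence in edge",a,b,np.arctan2(d[1],d[0]))
a,b=P(522,70,51),P(498,290,51); d=b-a; print("y fence out edge",a,b,np.arctan2(d[1],d[0]))
T=[P(*p,54) for p in [(384,117),(474,114),(473,244),(387,247)]]
print("top plate",np.round(T,1),np.mean(T,0)); d=T[3]-T[0];print(np.arctan2(d[1],d[0])); print("hole",P(430,181,54))
E
python3 m.py; python3 - <<'E'
import cv2
im=cv2.imread("pics/w1.png")[0:190,175:355]; cv2.imwrite("pics/w1c.png",cv2.resize(im,None,fx=3.15,fy=3.15,interpolation=cv2.INTER_CUBIC))
E
```

```text
base corners [[474.  149.7]
 [511.2 272.4]
 [616.4 105.3]]
len 128.23532537881985 149.215428860881
yaw -0.30177820610199435 -0.2945916786368312 centre [563.81101248 188.85352847]
floor left edge [506.72289297 164.34472214] [601.90734317 136.0882417 ]
-0.2885738138200138
x fence in edge [601.1651363  137.05833413] [626.50244741 223.02060556] -0.2866326164161104
y fence in edge [530.84535026 240.30317035] [620.83629669 214.31853503] -0.2811014376663225
y fence out edge [533.03273635 252.41489782] [638.79759802 220.67519738] -0.29154563323713795
top plate [[537.3 183.6]
 [546.6 226. ]
 [609.4 212.5]
 [599.9 168.5]] [573.30015732 197.64745717]
-0.23719854538479665
hole [572.32007477 198.15037505]
```

View pics/w1c.png

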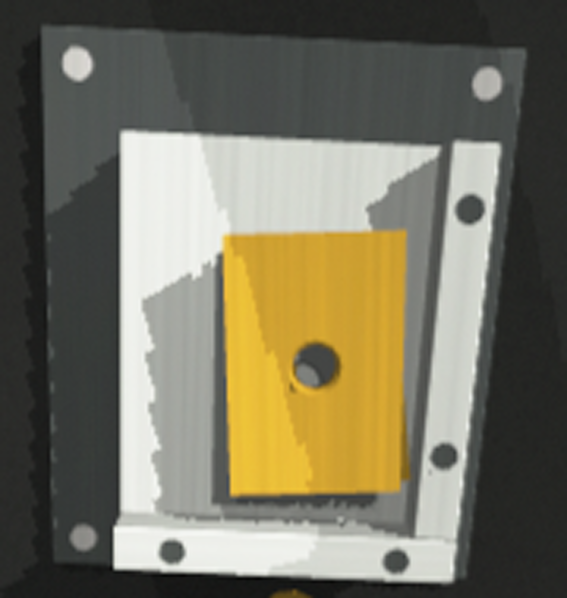

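```bash
cat >> h.py <<'E'
th=-0.290; ex=np.array([np.cos(th),np.sin(th)]); ey=np.array([-ex[1],ex[0]]); bore0=np.array([586.5,201.1])
def W(a,b,z): p=bore0+a*ex+b*ey; return [p[0],p[1],z]
def loc():
    p=np.array(manip.read_tool_pos()); d=p[:2]-bore0; return np.round([d@ex,d@ey,p[2]],2)
def frc():
    f=np.array(manip.read_wrist_force()); return np.round([f[:2]@ex,f[:2]@ey,f[2]],2)
E
python3 - <<'E'
from h import *
manip.close(); print(manip.read_time(),manip.read_grip_width())
manip.goto(W(-78,-7,90),down(th)); 
print(manip.line_to(W(-78,-7,37),v=60,threshold=6),loc(),frc())
r=manip.line_to(W(-30,-7,37),v=15,threshold=5); print(r,loc(),frc()); manip.hold(.1);print(loc(),frc(),manip.read_time())
cam("wrist","w2"); cam("scene","s2")
E
```

```text
3.2333 -0.000492461008698652
False [-77.72  -6.81  37.38] [-0.43  0.16  0.29]
False [-30.01  -6.99  37.  ] [-0.83 -0.23 -0.18]
[-30.    -6.99  37.01] [ 0.16  0.05 -0.11] 8.2917
```

View pics/w2.png

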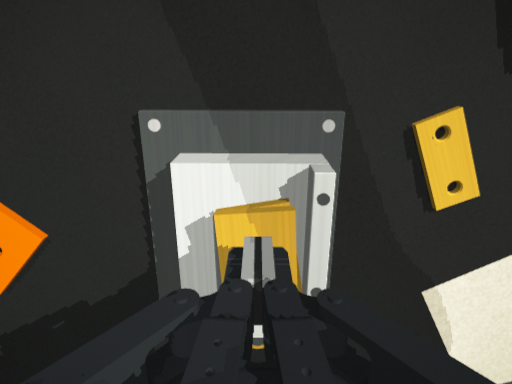

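```bash
python3 - <<'E'
import cv2
im=cv2.imread("pics/s2.png")[110:260,230:400]; cv2.imwrite("pics/s2c.png",cv2.resize(im,None,fx=4,fy=4,interpolation=cv2.INTER_CUBIC))
im=cv2.imread("pics/w2.png")[130:310,160:350]; cv2.imwrite("pics/w2c.png",cv2.resize(im,None,fx=3,fy=3,interpolation=cv2.INTER_CUBIC))
E
```

```text
(no output)
```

View pics/s2c.png

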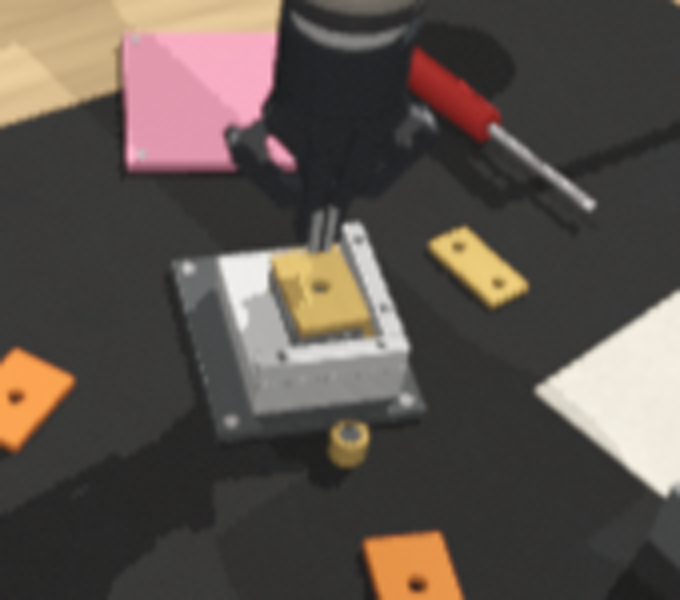

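View pics/w2c.png

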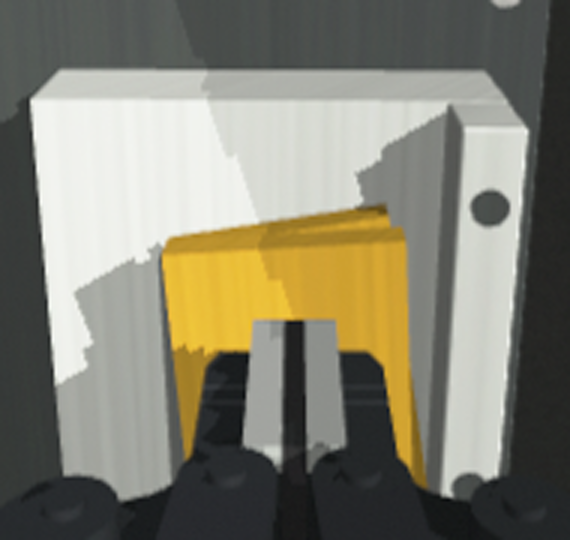

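```bash
python3 - <<'E'
from h import *
c=cam("wrist"); print(manip.read_tool_pos(), manip.read_wrist_force(),c["position"],c["orientation"])
print("tcp proj",proj(c,manip.read_tool_pos()), "at z=54:",proj(c,W(-30,-7,54)))
for u,v in [(214,212),(296,208)]: 
    for z in (54,): 
        p=ray(c,u,v,z)[:2]-bore0; print(u,v,z,p@ex,p@ey)
s=cam("scene"); print(proj(s,manip.read_tool_pos()),proj(s,W(-30,-7,54)))
for n in ["scene"]:
  u,v=np.array([318,285])/4+[230,110]; p=ray(s,u,v,54)[:2]-bore0; print("hole",p@ex,p@ey)
for p in [(275,262),(330,248),(302,335),(370,318)]:
  u,v=np.array(p)/4+[230,110]; q=ray(s,u,v,54)[:2]-bore0; print("corner",q@ex,q@ey)
E
```

```text
[555.7442406  202.97771778  36.99959481] [-0.7993452   0.4318667   0.17379774] [474.69240762 227.23010717 214.69258029] [-0.33189937  0.00133144  1.28009584]
tcp proj [258.06180415 222.70588547] at z=54: [258.0471217 236.0371458]
214 212 54 -44.44182177034287 -30.687548063096465
296 208 54 -46.76582795473577 13.323680242497982
[307.33446546 181.34304007] [308.02443045 176.58201057]
hole -13.697404861680699 -7.485166959116661
corner -37.34234920172309 -28.88638151152023
corner -44.004647606325435 8.201515773065724
corner 25.2647599582234 -27.51331614639563
corner 18.233560500806135 16.470272314696118
```

```bash
python3 - <<'E'
from h import *
c=cam("wrist");s=cam("scene")
def d(c,u,v):
    a=ray(c,u,v,0)-c["position"]; return a/np.linalg.norm(a)
d1,d2=d(c,258,237),d(s,310.5,172.5); p1,p2=c["position"],s["position"]
A=np.c_[d1,-d2]; t=np.linalg.lstsq(A,p2-p1,rcond=None)[0]
for p in (p1+t[0]*d1,p2+t[1]*d2):
    q=p[:2]-bore0; print(q@ex,q@ey,p[2])
for a,b,z in [(-41,-7,37),(-19,-7,37),(-41,-7,54),(-30,-7,54)]: print(a,b,z,proj(c,W(a,b,z)),proj(s,W(a,b,z)))
cr=c["image"][180:310,190:330]; cv2.imwrite("pics/z1.png",cv2.resize(cr,None,fx=5,fy=4.6,interpolation=cv2.INTER_CUBIC)[:,:,::-1])
cr=s["image"][130:200,270:360]; cv2.imwrite("pics/z2.png",cv2.resize(cr,None,fx=8,fy=8,interpolation=cv2.INTER_CUBIC)[:,:,::-1])
E
```

```text
-34.48644815494194 -7.022238849566811 63.59148836556844
-33.01872756683329 -1.0128936594834759 64.36621516963282
-41 -7 37 [258.05075133 205.7903124 ] [306.24313866 178.27217097]
-19 -7 37 [258.06256599 239.02373955] [308.43173957 184.46696619]
-41 -7 54 [258.04332457 217.83344229] [306.91965381 173.50349632]
-30 -7 54 [258.05002714 236.02942018] [308.02443045 176.58201057]
```

View pics/z1.png

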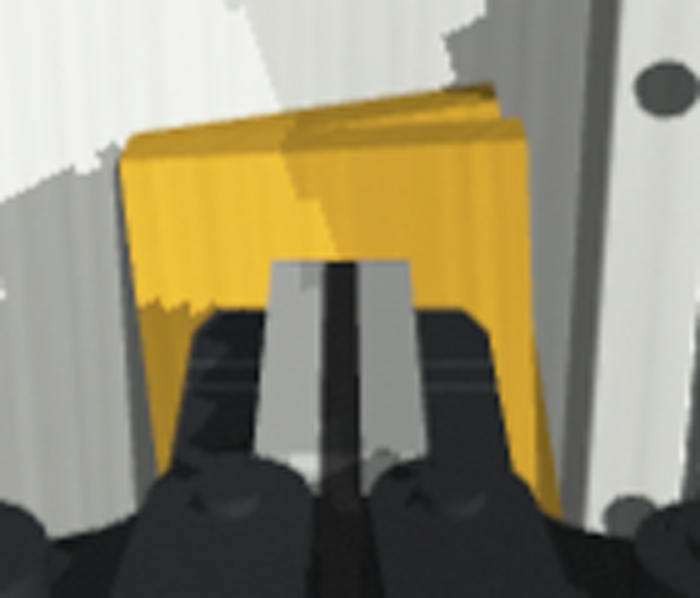

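View pics/z2.png

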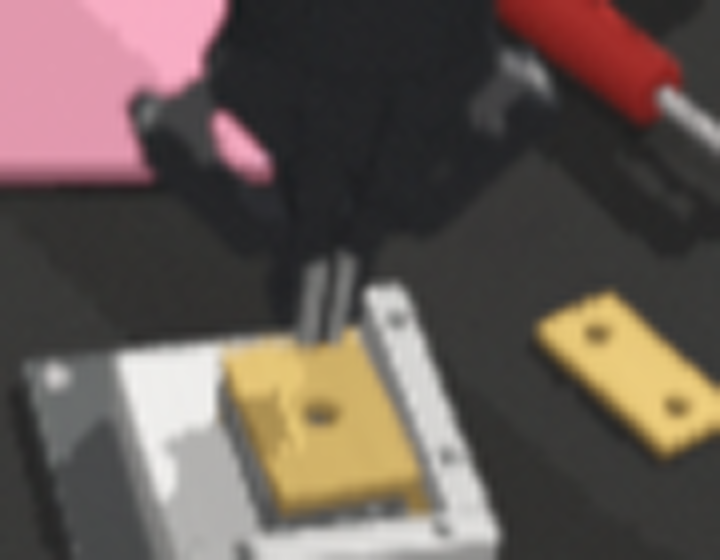

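```bash
python3 - <<'E'
from h import *
manip.line_to(W(-58,-7,37),v=120)
print(manip.line_to(W(-58,-7,2),v=20,threshold=4),loc(),frc(),manip.read_time())
cam("scene","s3"); cam("wrist","w3")
c=cam("wrist");print(proj(c,manip.read_tool_pos()))
E
python3 - <<'E'
import cv2,numpy as np
a=cv2.imread("pics/s3.png")[120:210,260:370]; b=cv2.imread("pics/w3.png")[150:310,160:350]
a=cv2.resize(a,(400,330),interpolation=cv2.INTER_CUBIC); b=cv2.resize(b,(392,330),interpolation=cv2.INTER_CUBIC)
cv2.imwrite("pics/c3.png",np.hstack([a,b]))
E
```

```text
False [-57.92  -6.96   2.11] [ 0.28 -1.09  0.71] 10.875
[258.04009224 222.71031541]
```

View pics/c3.png

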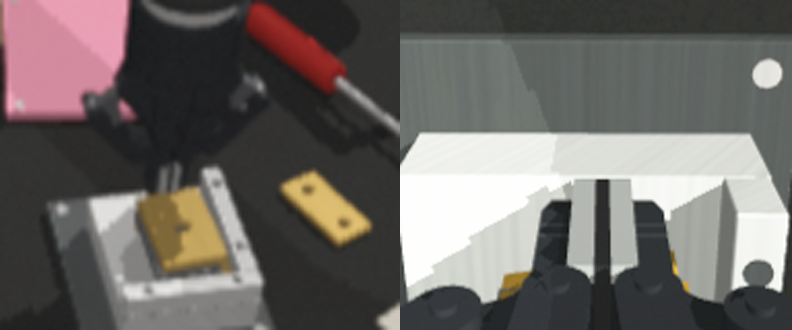

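```bash
python3 - <<'E'
from h import *
try:
    print(manip.line_to(W(-57,-7,-14),v=10,threshold=4),loc(),frc(),manip.read_time())
except Exception as e: print(repr(e))
E
```

```text
True [-57.73  -6.99  -1.95] [0.   0.25 5.  ] 11.7
```

```bash
python3 - <<'E'
from h import *
manip.line_to(W(-60,-7,2.5),v=40)
r=manip.line_to(W(-30,-7,2.5),v=12,threshold=5); print(r,loc(),frc()); manip.hold(.1);print(loc(),frc(),manip.read_time())
cam("wrist","w4"); cam("scene","s4")
E
python3 - <<'E'
import cv2,numpy as np
a=cv2.imread("pics/s4.png")[120:210,260:370]; b=cv2.imread("pics/w4.png")[150:310,160:350]
a=cv2.resize(a,(400,330),interpolation=cv2.INTER_CUBIC); b=cv2.resize(b,(392,330),interpolation=cv2.INTER_CUBIC)
cv2.imwrite("pics/c4.png",np.hstack([a,b]))
E
```

```text
True [-44.68  -7.04   2.19] [-1.41  0.06  2.95]
[-45.01  -7.21   1.92] [-1.37  0.74  2.89] 13.4917
```

View pics/c4.png

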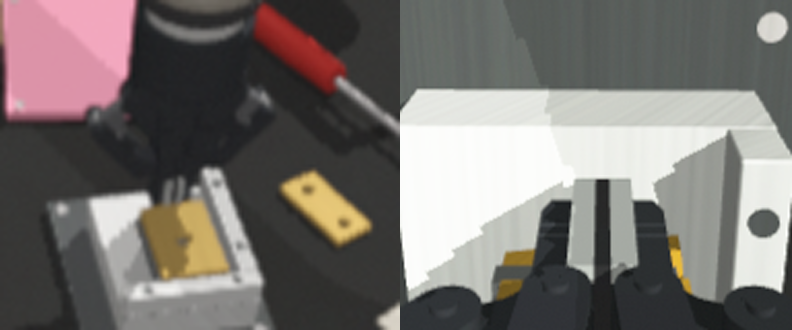

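```bash
python3 - <<'E'
from h import *
print(frc())
r=manip.line_to(W(-36,-7,3.5),v=8,threshold=6); print(r,loc(),frc()); manip.hold(.1);print(loc(),frc(),manip.read_time())
s=cam("scene","s5")
cr=s["image"][150:220,260:350]; cv2.imwrite("pics/z5.png",cv2.resize(cr,None,fx=8,fy=8,interpolation=cv2.INTER_CUBIC)[:,:,::-1])
E
```

```text
[-0.86 -0.17 -0.03]
True [-43.35  -7.55   1.51] [-0.04  0.61 -0.8 ]
[-43.77  -7.71   1.17] [ 0.09 -0.21 -0.58] 14.2917
```

View pics/z5.png

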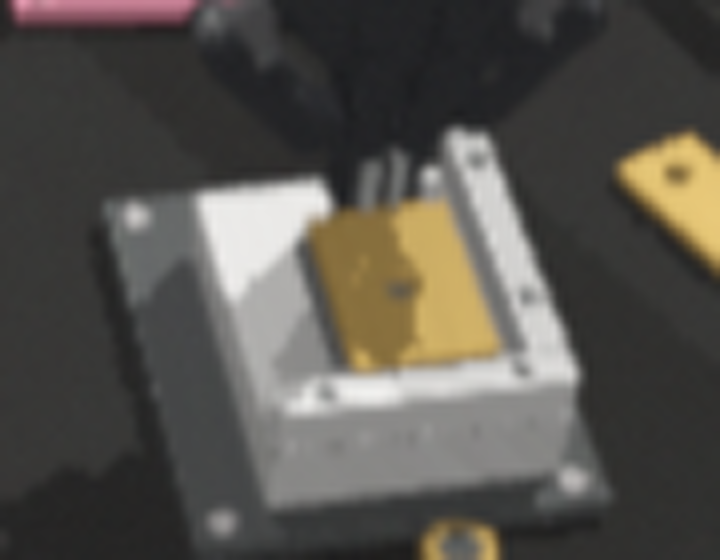

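```bash
python3 - <<'E'
from h import *
s=cam("scene"); p=ray(s,310.4,186.25,54)[:2]-bore0; print("hole",p@ex,p@ey)
print(manip.read_qpos().round(2) if hasattr(manip.read_qpos(),'round') else manip.read_qpos())
for d in (np.pi/2,-np.pi/2):
    print(manip.inverse_kinematics(W(0,-60,30),down(th+d)))
manip.line_to(W(-50,-7,3),v=40); 
manip.line_to(W(-62,-7,45),v=150); print(manip.read_time())
c=cam("wrist","w5"); cr=c["image"][150:360,140:380]; cv2.imwrite("pics/w5c.png",cv2.resize(cr,None,fx=3.2,fy=2.8,interpolation=cv2.INTER_CUBIC)[:,:,::-1])
E
```

```text
hole 3.1165776620991252 -9.628357403453204
[ 0.23  0.66  1.58  0.    0.91 -1.05]
[ 0.11659179  0.6263495   1.55071089  0.          0.96453226 -2.73500087]
[ 1.16591788e-01  6.26349504e-01  1.55071089e+00 -4.44089210e-16
  9.64532260e-01  4.06591788e-01]
15.1333
```

View pics/w5c.png

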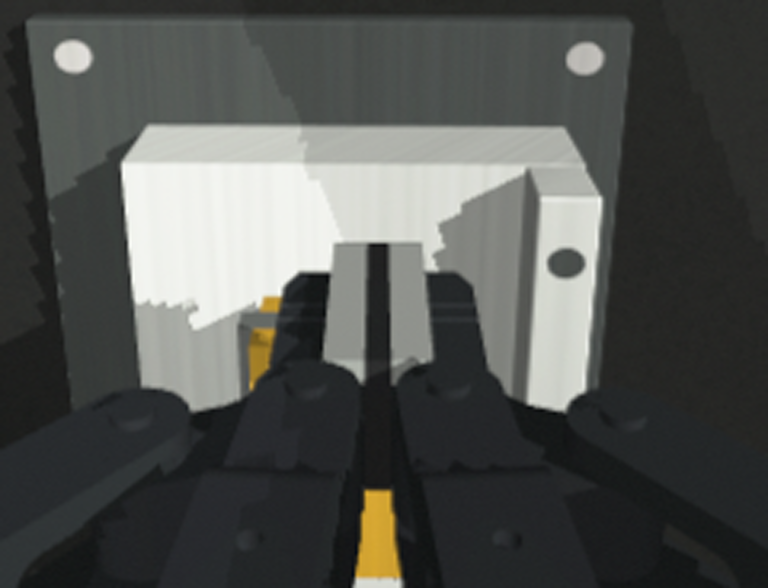

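```bash
python3 - <<'E'
from h import *
o=down(th-np.pi/2)
manip.goto(W(-1,-60,40),o)
print(manip.line_to(W(-1,-60,2.5),v=80,threshold=6),loc(),frc())
r=manip.line_to(W(-1,-26,2.5),v=12,threshold=6); print(r,loc(),frc()); manip.hold(.1);print(loc(),frc(),manip.read_time())
c=cam("wrist","w6"); cr=c["image"][60:330,100:420]; cv2.imwrite("pics/w6c.png",cv2.resize(cr,None,fx=2.4,fy=2.2,interpolation=cv2.INTER_CUBIC)[:,:,::-1])
E
```

```text
False [ -0.93 -59.92   2.45] [-0.37  0.61 -0.49]
True [ -1.22 -33.17   2.14] [ 1.23 -0.17  1.61]
[ -1.49 -33.36   1.84] [ 0.63 -0.69  0.47] 19.225
```

View pics/w6c.png

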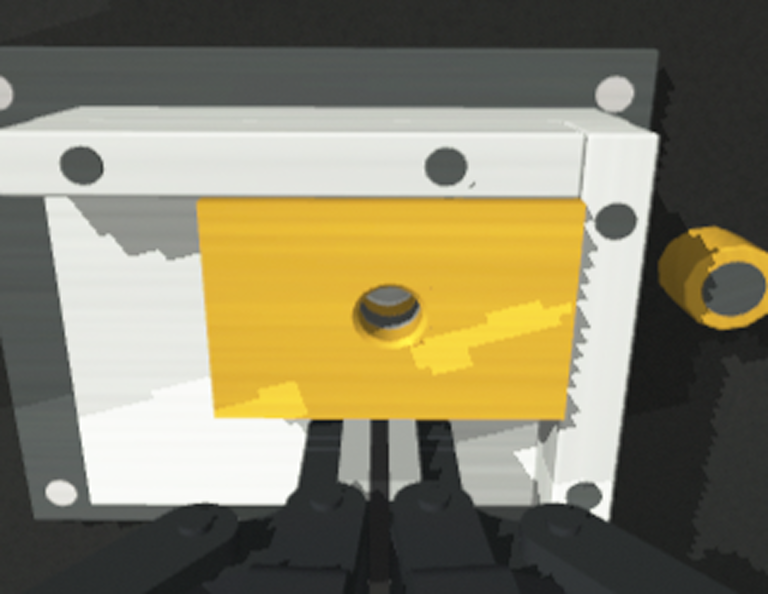

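```bash
python3 - <<'E'
from h import *
o=down(th+np.pi)
manip.line_to(W(-1,-42,2.5),v=60); manip.line_to(W(-1,-55,42),v=150)
print(manip.inverse_kinematics(W(-66,-2,42),o))
manip.goto(W(-64,-1,42),o)
print(manip.line_to(W(-64,-1,2.5),v=90,threshold=6),loc(),frc())
manip.line_to(W(-55,-1,2.5),v=30,threshold=5)
r=manip.line_to(W(-36,-1,2.5),v=10,threshold=6); print(r,loc(),frc()); manip.hold(.1);print(loc(),frc(),manip.read_time())
c=cam("wrist","w7"); cr=c["image"][60:330,100:420]; cv2.imwrite("pics/w7c.png",cv2.resize(cr,None,fx=2.4,fy=2.2,interpolation=cv2.INTER_CUBIC)[:,:,::-1])
E
```

```text
[ 2.59920860e-01  5.79223921e-01  1.60318495e+00 -4.44089210e-16
  9.59183780e-01  2.12071719e+00]
False [-63.82  -0.96   2.53] [ 0.09 -0.86 -0.1 ]
True [-43.04  -1.4    1.81] [0.57 0.12 0.38]
[-43.28  -1.5    1.56] [ 0.05 -0.06 -0.52] 23.9083
```

View pics/w7c.png

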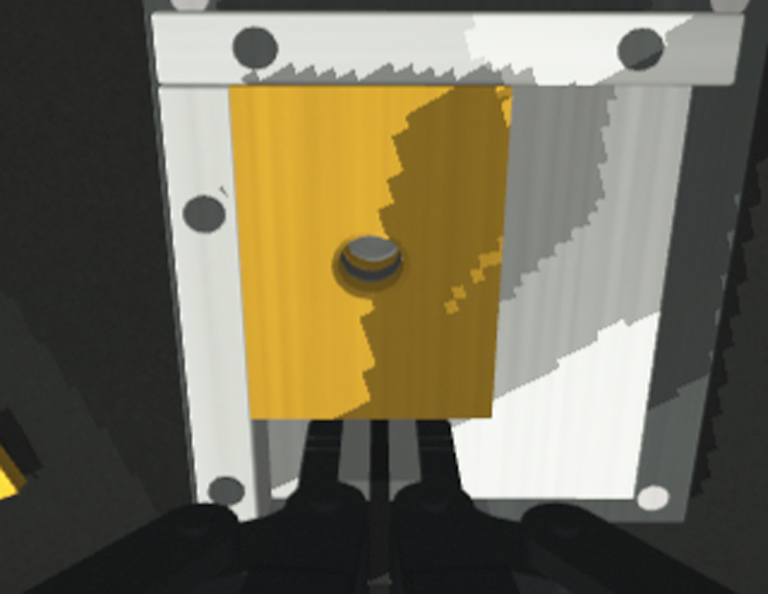

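```bash
python3 - <<'E'
from h import *
manip.line_to(W(-50,-1,3),v=50); manip.line_to(W(-62,-1,45),v=150); print(manip.read_time())
c=cam("wrist","w8"); p=proj(c,W(0,0,54)).round().astype(int); print(p, proj(c,W(0,0,54)))
cr=c["image"][p[1]-35:p[1]+35,p[0]-45:p[0]+45]; cv2.imwrite("pics/w8c.png",cv2.resize(cr,None,fx=8,fy=8,interpolation=cv2.INTER_CUBIC)[:,:,::-1])
E
```

```text
24.6833
[256 119] [255.72740224 119.35085529]
```

View pics/w8c.png

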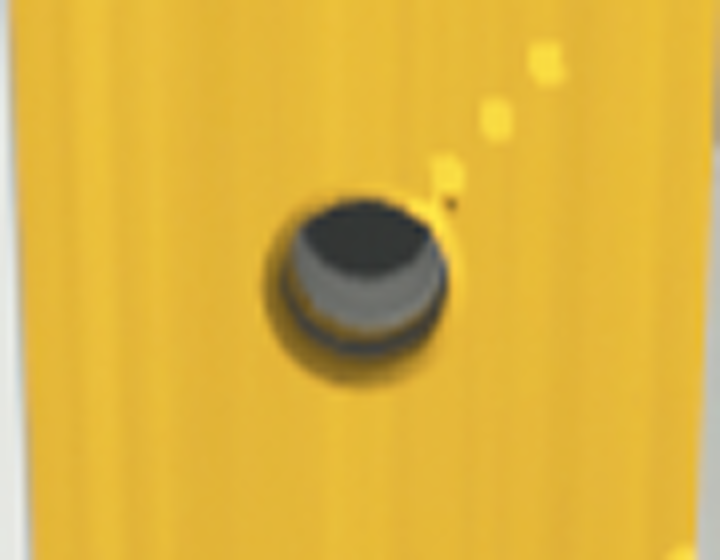

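View pics/w8.png

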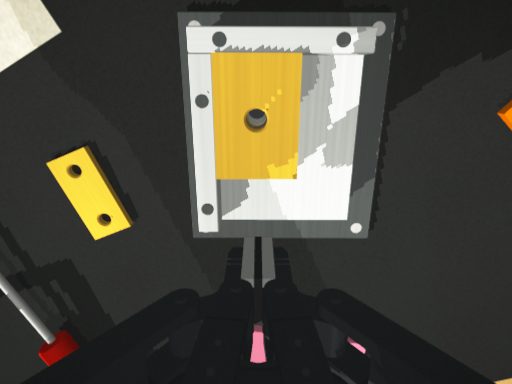

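```bash
python3 - <<'E'
from h import *
t=cam("top");s=cam("scene")
a=ray(t,334.1,192.4,64);b=ray(s,162.2,214,64); print(a,b)
p=(a+b)[:2]/2; o=down(th-np.pi/2)
q=p-55*ey
manip.goto([q[0],q[1],75],o); manip.ungrasp(); print(manip.read_time(),manip.read_tool_pos())
c=cam("wrist","w9"); print(proj(c,[p[0],p[1],64]))
cv2.imwrite("pics/w9b.png",cv2.resize(c["image"],(800,600),interpolation=cv2.INTER_CUBIC)[:,:,::-1])
E
```

```text
[ 524.89228795 -162.53096175   64.        ] [ 523.53230299 -160.4954197    64.        ]
27.65 [ 508.49578645 -214.25874034   75.01154739]
[258.48803832 126.93515257]
```

View pics/w9b.png

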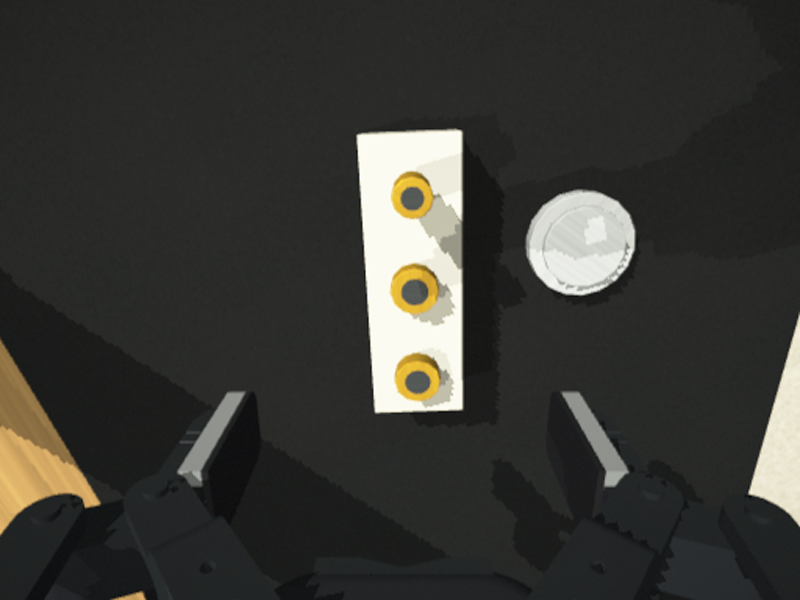

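```bash
python3 - <<'E'
import cv2
im=cv2.imread("pics/w9.png")[95:275,215:305]; cv2.imwrite("pics/w9c.png",cv2.resize(im,None,fx=3.3,fy=3.3,interpolation=cv2.INTER_CUBIC))
im=cv2.imread("pics/w9.png")[100:150,238:290]; cv2.imwrite("pics/w9d.png",cv2.resize(im,None,fx=11,fy=11,interpolation=cv2.INTER_CUBIC))
E
```

```text
(no output)
```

View pics/w9c.png

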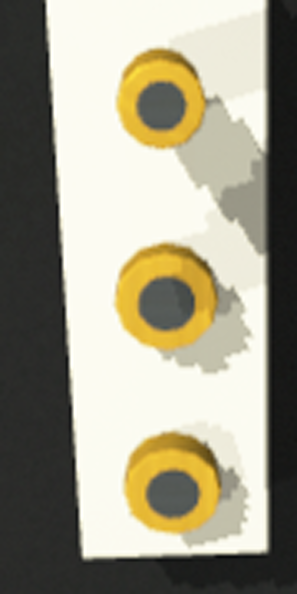

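View pics/w9d.png

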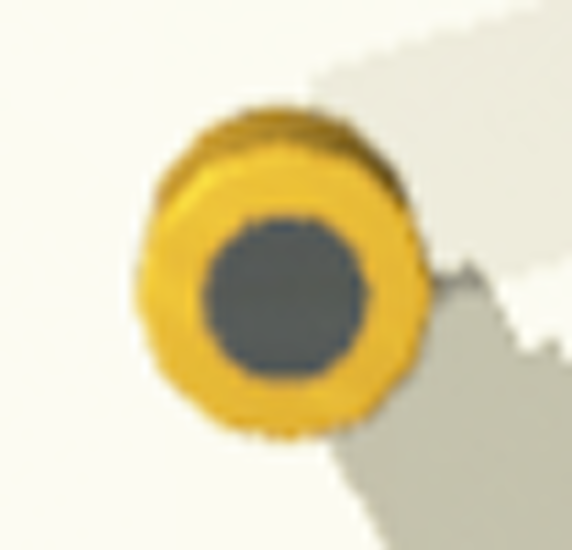

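```bash
python3 - <<'E'
from h import *
o=down(th-np.pi/2)
c=cam("wrist"); p=ray(c,263.0,125.8,64); print("pin",p)
manip.goto([p[0],p[1],50],o); 
print(manip.line_to([p[0],p[1],9],v=80,threshold=6),manip.read_tool_pos(),manip.read_wrist_force())
manip.close(); print(manip.read_grip_width(),manip.read_time(),manip.read_wrist_force(),manip.read_tool_pos())
c=cam("wrist","w10"); s=cam("scene")
a=cv2.resize(c["image"][150:330,150:370],(488,400)); b=cv2.resize(s["image"][180:260,120:180],(300,400)); cv2.imwrite("pics/c10.png",np.hstack([a,b])[:,:,::-1])
E
```

```text
pin [ 526.89307602 -161.63376837   64.        ]
False [ 527.05827762 -161.99754965    9.18728692] [-0.78790771  0.072871    0.14054781]
0.16046094753840223 29.425 [-0.5874456  -0.19966928  2.84208851] [ 527.08330597 -161.68713004    9.31382693]
```

View pics/c10.png

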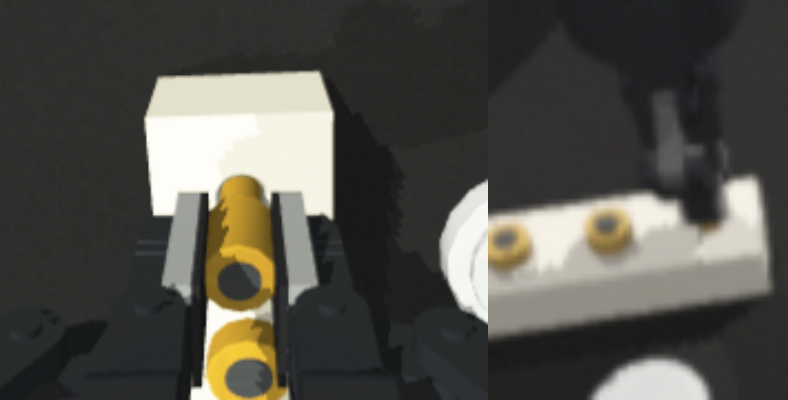

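```bash
python3 - <<'E'
from h import *
o=down(th-np.pi/2)
x,y,z=manip.read_tool_pos()
print(manip.line_to([x,y,95],v=120,threshold=15), manip.read_wrist_force(),manip.read_grip_width())
manip.goto(W(0,0,95),o); manip.line_to(W(0,0,76),v=60); print(loc(),frc(),manip.read_time())
c=cam("wrist","w11"); s=cam("scene","s11")
a=cv2.resize(c["image"][130:330,130:390],(480,370)); b=cv2.resize(s["image"][110:220,270:360],(300,370)); cv2.imwrite("pics/c11.png",np.hstack([a,b])[:,:,::-1])
E
```

```text
False [-0.22765735  0.18344843 -0.63192462] 0.15713760477752525
[-0.11 -0.41 75.41] [-0.01  0.21 -1.02] 32.2333
```

View pics/c11.png

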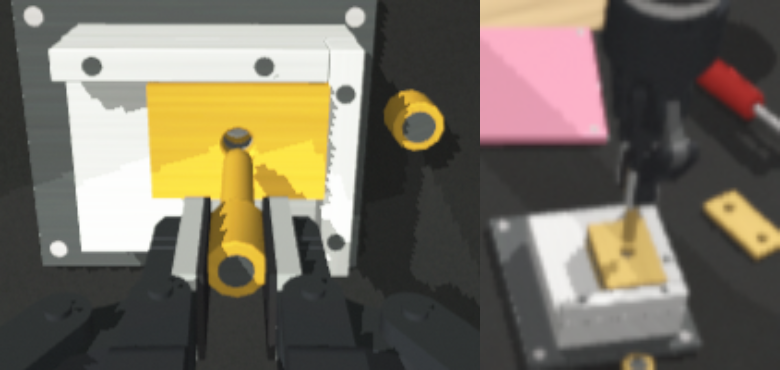

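```bash
python3 - <<'E'
from h import *
c=cam("wrist"); im=c["image"]
sub=im[255:300,235:285].astype(int); g=sub.max(2); m=((sub.max(2)-sub.min(2)<25)&(g>50)&(g<125)).astype(np.uint8)
n,l,st,ce=cv2.connectedComponentsWithStats(m); print([(st[i].tolist(),(ce[i]+[235,255]).round(2)) for i in range(1,n) if st[i,4]>30])
T=np.array(manip.read_tool_pos()); tx=-ey
for d in (-2,-1,0,1,2):
    print(d,proj(c,T+[*(d*tx),54.8]),proj(c,T+[*(d*tx),-9.2]))
print(proj(c,W(0,0,54)))
a=cv2.resize(im[195:305,205:310],(573,600),interpolation=cv2.INTER_CUBIC); cv2.imwrite("pics/c12.png",a[:,:,::-1])
E
```

```text
[([0, 0, 5, 33, 58], array([237.29, 273.22])), ([13, 13, 19, 17, 245], array([257.36, 276.24])), ([41, 23, 9, 22, 143], array([279.36, 289.45])), ([8, 30, 30, 15, 316], array([257.55, 294.  ]))]
-2 [258.79321124 271.22543906] [258.54023855 212.35679391]
-1 [258.79253001 273.1733237 ] [258.54016667 213.82139668]
0 [258.79185188 275.11231165] [258.54009502 215.28129198]
1 [258.79117684 277.04246371] [258.54002361 216.73650246]
2 [258.79050488 278.96384016] [258.53995242 218.18705066]
[258.14902225 207.3140277 ]
```

View pics/c12.png

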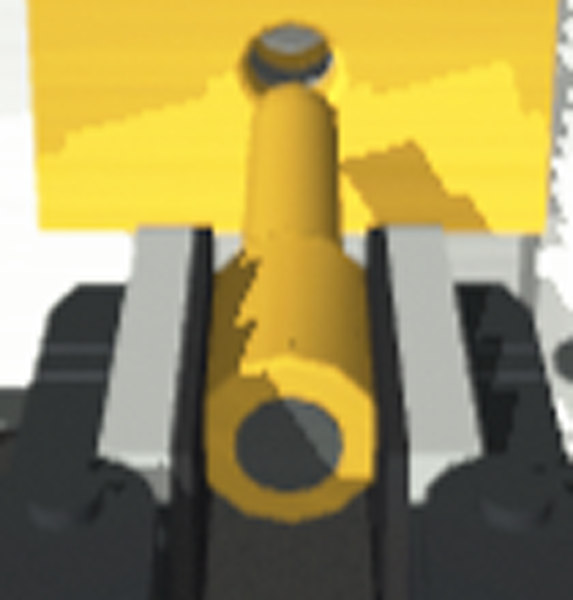

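```bash
python3 - <<'E'
from h import *
manip.line_to(W(-0.25,0.15,67),v=40); manip.hold(.2); print(loc(),frc())
r=manip.line_to(W(-0.25,0.15,24),v=12,threshold=5); print(r,loc(),frc()); manip.hold(.1); print(loc(),frc(),manip.read_time())
E
```

```text
[-0.12  0.21 67.15] [ 0.09 -0.61 -0.29]
False [-0.24  0.17 24.03] [-0.13  0.17 -0.59]
[-0.24  0.13 24.  ] [-0.65  0.51 -0.37] 36.7917
```

```bash
python3 - <<'E'
from h import *
r=manip.line_to(W(-0.25,0.15,19.5),v=6,threshold=4); print(r,loc(),frc(),manip.read_time())
c=cam("wrist","w13"); s=cam("scene","s13")
a=cv2.resize(c["image"][130:330,130:390],(480,370)); b=cv2.resize(s["image"][130:220,270:350],(320,370)); cv2.imwrite("pics/c13.png",np.hstack([a,b])[:,:,::-1])
E
```

```text
True [-0.24  0.15 21.27] [-1.16 -0.09  4.74] 37.3167
```

View pics/c13.png

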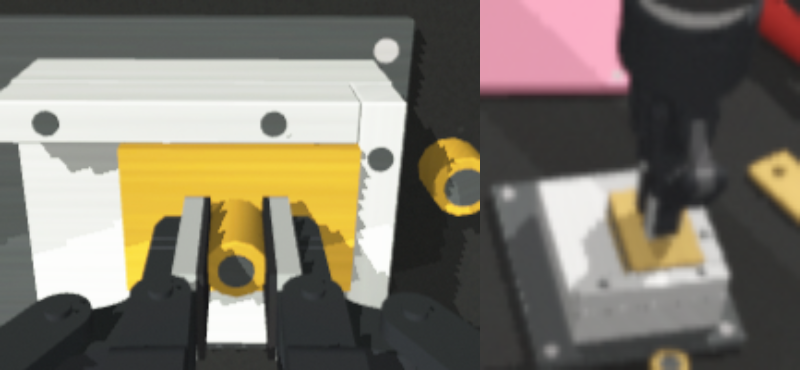

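```bash
python3 - <<'E'
from h import *
manip.ungrasp(); print(manip.read_grip_width(),frc())
manip.line_to(W(-0.25,0.15,80),v=80); manip.line_to(W(0,-60,85),v=120); manip.hold(.2); print(manip.read_time())
c=cam("wrist","w14"); s=cam("scene","s14")
print(proj(c,W(0,0,76)))
a=cv2.resize(c["image"][50:250,130:390],(480,370)); b=cv2.resize(s["image"][130:220,270:350],(320,370)); cv2.imwrite("pics/c14.png",np.hstack([a,b])[:,:,::-1])
E
```

```text
0.9976817900974942 [-0.55  0.57 -0.31]
39.85
[258.82851591 119.86515614]
```

View pics/c14.png

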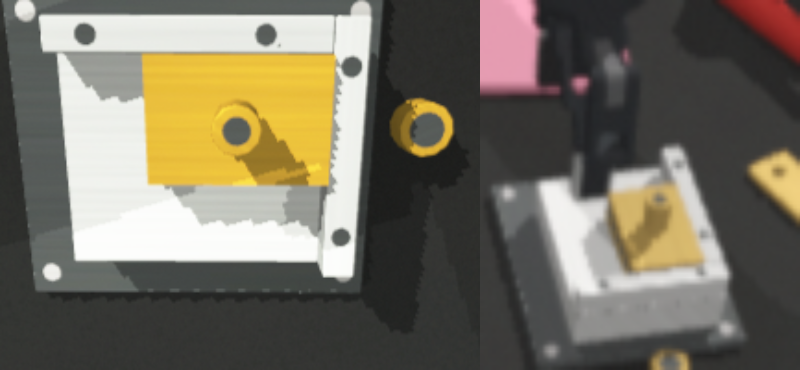

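```bash
python3 - <<'E'
from h import *
workorder.job_done(); print(manip.read_time())
E
```

```text
the job is handed in; nothing more can be done
the job is handed in; nothing more can be done
```

The plates are pushed home against both fences, and the long pin is down through all three into the jig and released. I handed the job in just after 39.9 s of the 64 s; it reported no verdict.

**What I did:**
- I pushed the three plates with the shut fingers, in x, then y, then x again. Each push was slow and set to stop at a force change of 5–6 N.
- I took the long pin from the rack's +y hole. Its taller head and longer shadow told it apart from the two stubs.
- I lowered it at 12 mm/s with a 5 N stop and it met no resistance on the way down. I then eased it down the last few millimetres until the head touched.

**Last checks:**
- **Plates:** the last x and y pushes stopped at tool −43.0 mm and −33.2 mm from the estimated bore. A plate at home should give −43 and −33. Before the pin went in, the holes looked in line in the wrist image.
- **Pin:** the head touched the top plate at tool height 21.3 mm; I had predicted 21.2 mm, at about 4.7 N. After letting go, the head showed within about 1 px of its seated position and looked upright.
- **Bystanders:** I saw none disturbed, but I did not measure their positions at the end.

**What disagreed:**
- **Fingertip height:** the shut fingertips sit about 35 mm behind the reported tool point, not at it. My first x push therefore passed over the plates without touching them. I found the offset by touching the nest floor and used it from then on.
- **First contact push:** it stopped early, before the fence, with an odd upward reading of about 3 N. The tool height drifted down by up to about 1 mm while pushing. The next push reached the fence.
- **Pin in the grip:** it looked tilted by about 0.016 rad before insertion, which did not hinder it.

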